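# Load a paste cartridge into the inclined slot of a conservation dispensing stand

### The job

On the conservation bench, first take the amber bottle that stands before the mouth of the dispensing stand's slot and set it upright in the middle of its cork coaster. Then load the blue cartridge from the wooden rack: slide it sideways into the inclined slotted plate, flange under the two black lips, until it is fully home at the end of the slot, and leave it hanging there. Never tip the bottle over, and leave the orange cartridge, jar, book and brush as they are.

Things in the scene. Friction and masses are not known exactly. Their poses are not given: they have to be found in the camera images.
- blue_cartridge: Cartridge to load, about 0.15 kg: white round barrel 32 mm in diameter, 95 mm long; above it a blue flange 54 mm in diameter, 6 mm thick (95 to 101 mm up), then a blue round grip stub 26 mm in diameter (101 to 151 mm up). Origin at the centre of its flat bottom, z along its axis to the stub. Starts upright in either hole of the rack, bottom 10 mm above the table. Its turn about z does not matter.
- blue_cartridge_flange (a point): Point on the blue cartridge's axis at the underside of its flange, 95 mm from the bottom.
- orange_cartridge: Same size as the blue cartridge but with orange flange and stub; it stands in the other hole of the rack and must be left there.
- rack: Fixed pale wooden block 75 x 190 x 50 mm (x, y, z), origin at the centre of its underside. Two round holes 34 mm in diameter, 40 mm deep, on its y axis at y = -50 and +50 mm.
- slot_plate: Fixed slotted aluminium plate on the stand. Origin = seat, on its top face: the flange point of the home cartridge is here (give or take 3 mm), 125 mm above the table. z: normal of the top face, leaning 35 degrees from vertical to the -x side (towards the robot); y: level, the way the cartridge slides in; x: up the slope. A home cartridge's z lies along this z. Plate x +-50 mm, y -65 to +45 mm, z -8 to 0.
- slot_mouth (a point): Middle of the slot's open end, on the plate's top face, at y = -65 mm in the slot_plate frame. The slot is 38 mm wide about x = 0, flares over its first 15 mm and ends flat at y = +16.5 mm, where the barrel stops.
- lip_front (a point): Midway between the front ends of the two black lips, level with their undersides: slot_plate frame (0, -45, 13) mm. The lips cover the flange's edges from y = -45 to +45 mm; undersides 13 mm, tops 17 mm above the plate; gap between them 44 mm (x +-22), for the stub. The side walls under them are 62 mm apart. Before y = -45 mm the plate is open above. An end wall 13 mm high stands at y = +31 to +45 mm.
- stand: Fixed grey stand under the slotted plate: origin on the table straight below the seat, z up, x and y as the plate's seen from above. Base 150 x 110 x 12 mm (x -60 to +90, y -45 to +65 mm), column 16 mm thick at y = +30 to +46 mm, x +-25 mm, up to the plate. The plate's highest point is about 168 mm above the table.
- bottle: Closed amber bottle with a paper label, about 0.3 kg: body 56 mm in diameter, 95 mm high, then shoulder and neck, and a white cap 32 mm in diameter from 118 to 152 mm height. Origin at the centre of its bottom, z up. Starts upright on the table, its centre 50 to 70 mm outside the slot's mouth.
- coaster: Fixed round cork coaster 90 mm in diameter, 4 mm thick. Origin at the centre of its underside, on the table.
- jar: Bystander: small glass jar with a metal lid, 54 mm in diameter, 65 mm high, origin at the centre of its bottom.
- book: Bystander: closed dark red book, 160 x 110 x 36 mm (x, y, z), origin at the centre of its underside.
- brush: Bystander: brush lying flat on the table, about 200 mm long along its x axis.
Not all that is in view belongs to the job. Several things look just like the coaster: the one meant starts farthest to the robot's left.

How it is judged (in metres and radians):
On the way, in this order (a step that is already met when the one before it is completed fails the run):
1. the bottle stands upright on its coaster, let go, with the blue cartridge not yet in the slot (horizontal distance between bottle and coaster below 0.025 m and height (world z) of bottle between 0 and 0.008 m and angle between bottle's own z axis and vertical below 0.08 rad and contact force between the fingers and bottle below 0.1 N and distance between blue_cartridge_flange and slot_plate above 0.06 m), for 0.2 s.
2. the blue cartridge is home in the slot (x of blue_cartridge_flange in the frame of slot_plate between -0.006 and 0.006 m and y of blue_cartridge_flange in the frame of slot_plate between -0.007 and 0.005 m and z of blue_cartridge_flange in the frame of slot_plate between -0.003 and 0.0055 m and angle between the z axis of blue_cartridge and the z axis of slot_plate, either way round below 0.12 rad), for 0.2 s.
At the end, for the whole second after the job is handed in: Bottle upright (0.08 rad) on the coaster, within 25 mm of its centre; blue cartridge in the slot under the lips: flange point -7 to +5 mm from the seat along the slot, within 6 mm across, -3 to 5.5 mm along the normal, axis within 0.12 rad of the normal; both at rest (all of step 2 and horizontal distance between bottle and coaster below 0.025 m and height (world z) of bottle between 0 and 0.008 m and angle between bottle's own z axis and vertical below 0.08 rad and linear speed of each of bottle, blue_cartridge below 0.02 m/s); the robot touches nothing.
It fails at once if the bottle is tipped over (more than 0.6 rad) (angle between bottle's own z axis and vertical above 0.6 rad).
It fails at once if the orange cartridge is moved more than 20 mm (distance of orange_cartridge from where it was at the start of the episode above 0.02 m).
It fails at once if jar, book or brush is moved more than 25 mm (distance of any of jar, book, brush from where it was at the start of the episode above 0.025 m).
It also fails if it takes over 58 s, if anything falls off the work surface, if the arm or the gripper's body presses on something with over 40 N, if the wrist force passes 120 N, or if a joint passes its speed limit or range.

### The arm

A 6-joint arm with a two-finger parallel gripper is mounted at the origin on the work surface. World frame = base frame: x ahead of the robot, y to its left, z up, the work surface at z = 0. Lengths are in m, angles in degrees, forces in N, time in s.
With the tool pointing down it reaches from about 0.225 to 0.875 m from the base axis. Payload 3.4 kg.
Tool frame: the origin (TCP) lies at the very end of the fingers, on their centre line; the grasp point (between the pads) lies 19 mm behind it (env.pinch_z is the distance from the TCP to the grasp point, in m); y points along the fingers, x is the direction in which the jaws open and shut, and the axes are right-handed (so a half turn about y gives the same grasp; the last joint's range is limited). The gripper opens to 85 mm and grips with 20 to 120 N. Pads are 22 mm wide; open, the fingers measure 114 mm over their backs; the gripper's body (76 mm by 85 mm) begins 54 mm behind the grasp point. The pads swing forward as they close: fully open they stand 13 mm farther back than shut.
Start: joints at [64.973, 15.808, 86.224, -0, 77.962, -6.933], TCP at [0.179, 0.547, 0.231] pointing down, gripper open.
Joint ranges: [-165.64, 165.64], [-43.16, 119.46], [12.63, 154.43], [-67.54, 247.53], [6.08, 155.33], [-154.97, 154.97]. Speed limits (degrees/s): [147.25, 147.25, 180, 180, 180, 180].

### API

Orientations are given as [roll, pitch, yaw] about the fixed x, y, z axes, in that order (R = Rz(yaw) Ry(pitch) Rx(roll)).
In Python, from station import status, cams, env gives the robot as it stands.
- The arm moves only by the shell command python3 -m handwheel 'ROWS' [FORCE]. ROWS is JSON, a list that holds one entry, the list of rows, each a list of 5 numbers: the finger opening in mm, from 0 to 85.4, then the shift along the tool's x, y, z in mm, then the turn about the tool's y in degrees. A call has 1 to 12 rows; each row is the pose to reach, as a shift and turn from the pose measured when the call began, along the tool's axes at that moment; what a row does not reach only later rows make up. A row lasts 1/12 s, in which the tool goes at most 41.7 mm and 7.16 degrees, less where a joint would pass 70% of its speed; a pose out of reach is approached as far as the arm can. A call with a gripper value outside its range is refused whole. The fingers move at their own pace and stop on an object; FORCE is the grip in N (left out, the last holds). Time passes only in rows, so rows that repeat a pose let the fingers close. It gives the time, the measured TCP pose, the force and the opening at its end, in the units of the state.
- status.sense(): the state, without advancing time (a new reading comes with each control period).
- cams.grab_frame(name): name is "scene" or "top" or "wrist"; returns a dict with "pixels" (400x640x3 uint8, red, green, blue), "fx", "fy", "cx", "cy" (pixels), "pose" (4x4, takes a point from camera to world coordinates). Camera axes: x right, y down, z forward; pixel columns grow to the right and rows downward; lengths in m; the calibration is good to about 2 mm. A picture is of the moment at which its call begins. There is no depth.
- env.finish_job(): hands the job in, once; it reports no verdict.
Trained networks look in the newest picture that a camera, given by its name, has taken for a name from the list of things; names that differ only in an ending like _2 or _b are one class to them, and where a whole thing is asked for, a point or a joint stands for the part that bears it (a point fixed in the world has none). Each returns a list of dicts, best first, with "p" (0 to 1); they miss things now and then, are a little off and sometimes report something else, mostly with a low value. They report only what shows in the picture. A call takes as long as a camera call. They do not tell look-alikes from the thing itself.
- cams.cut_out(label, camera): "region" (400x640 bool, what is visible of it) and "point" ([column, row] in pixels, amid what is visible of it).
The state is a dict: "t": time; "qpos": joint angles; "qd": joint speeds; "joint_efforts": joint torques, N m; "eef_pos": TCP position; "eef_rot": TCP orientation; "force": force on the tool from outside, world axes, zero at the start; "ft_torque": the same for the moment, N m; "gripper_width": finger opening in m.
Only numpy, scipy, OpenCV 4.12 (cv2) and the standard library are available. Lean on these libraries where they do the work, as an engineer would, in place of code of your own. Each camera call takes 0.05 s, during which the arm holds its last target.

## Working session

There is one attempt and no reset: what is moved stays moved. The work goes in short steps, Python scripts to look and compute and a shell command to move; the robot and the scene stay as the last step left them, time stands still between calls to the robot, and variables do not carry over. Pictures are saved under pics/ and viewed, and the job is handed in when it is done.

```bash
ls; mkdir -p pics
python3 - <<'E'
from station import status,cams,env
import cv2,numpy as np
s=status.sense();print(s)
for n in ["scene","top","wrist"]:
    f=cams.grab_frame(n);cv2.imwrite(f"pics/a_{n}.png",f["pixels"][:,:,::-1]);print(n,f["fx"],f["fy"],f["cx"],f["cy"],np.round(f["pose"],4).tolist())
E
```

```text
pics
{'t': 0.0, 'qpos': array([ 6.49733729e+01,  1.58462294e+01,  8.62974753e+01,  1.27302288e-03,
        7.79644695e+01, -6.93304807e+00]), 'qd': array([-0.09649293, -0.05563133,  0.00446025, -0.01226487, -0.06466035,
       -0.03098449]), 'joint_efforts': array([-2.07865764e-03, -4.16768754e+01, -2.45802927e+01, -4.58079194e-04,
        1.10911587e-02,  3.23379830e-06]), 'eef_pos': array([0.17833702, 0.54605103, 0.23043793]), 'eef_rot': array([-89.98570691,   0.10723292,  71.90616768]), 'force': array([-0.28892226, -0.72482783, -0.04266961]), 'ft_torque': array([ 0.01254564,  0.01478724, -0.00876809]), 'gripper_width': 0.08540085320310777}
scene 379.2737493540539 379.2737493540539 317.3748872196327 196.46063913698518 [[-0.7165, 0.5778, -0.391, 0.9968], [0.6976, 0.5941, -0.4005, 0.4745], [0.0009, -0.5597, -0.8287, 1.015], [0.0, 0.0, 0.0, 1.0]]
top 432.4053316689188 432.4053316689188 320.945347502906 195.89561731287804 [[0.0107, -0.9908, 0.1353, 0.4201], [-0.9996, -0.0141, -0.0239, 0.0418], [0.0256, -0.1349, -0.9905, 1.0955], [0.0, 0.0, 0.0, 1.0]]
wrist 353.51583891242296 353.51583891242296 322.1627097849411 194.30064468922322 [[0.3104, 0.9113, 0.2706, 0.1103], [0.9506, -0.2974, -0.0889, 0.5679], [-0.0005, 0.2848, -0.9586, 0.3726], [0.0, 0.0, 0.0, 1.0]]
```

View images.

View pics/a_scene.png

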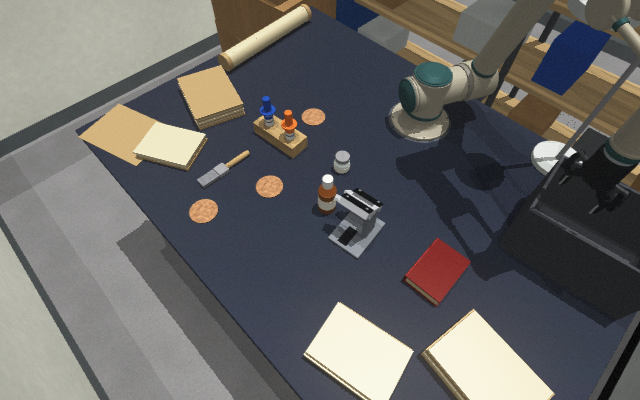

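View pics/a_top.png

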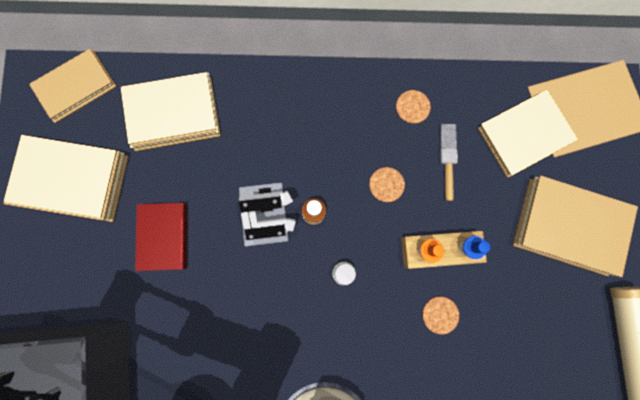

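View pics/a_wrist.png

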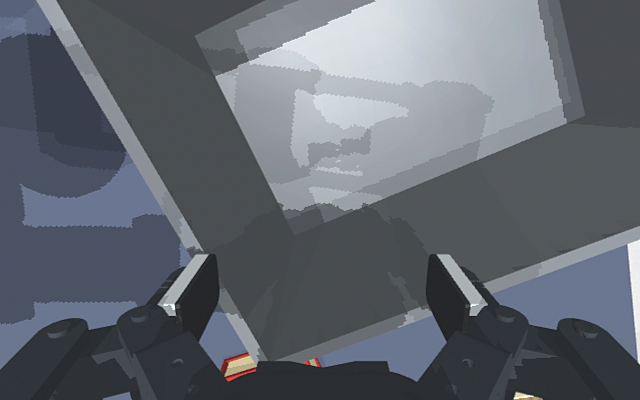

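```bash
cat > h.py <<'E'
import numpy as np,cv2
from station import status,cams,env
def ray(f,uv):
    d=np.array([(uv[0]-f["cx"])/f["fx"],(uv[1]-f["cy"])/f["fy"],1.]);T=np.array(f["pose"]);return T[:3,3],T[:3,:3]@d
def onz(f,uv,z):
    o,d=ray(f,uv);return o+d*(z-o[2])/d[2]
def proj(f,P):
    T=np.array(f["pose"]);p=T[:3,:3].T@(np.asarray(P)-T[:3,3]);return np.array([f["cx"]+f["fx"]*p[0]/p[2],f["cy"]+f["fy"]*p[1]/p[2]])
def tri(fs,uvs):
    A=0;b=0
    for f,uv in zip(fs,uvs):
        o,d=ray(f,uv);d=d/np.linalg.norm(d);M=np.eye(3)-np.outer(d,d);A=A+M;b=b+M@o
    return np.linalg.solve(A,b)
E
python3 - <<'E'
from h import *
for n in ["scene","top"]:
    f=cams.grab_frame(n);print(n)
    for l in ["bottle","coaster","blue_cartridge","orange_cartridge","rack","slot_plate","stand","jar"]:
        for r in cams.cut_out(l,n):
            m=r["region"];ys,xs=np.where(m)
            if r["p"]>.3: print(l,round(r["p"],2),np.round(r["point"],1),m.sum(),"cent",xs.mean().round(1),ys.mean().round(1),"bb",xs.min(),xs.max(),ys.min(),ys.max(),"z4:",np.round(onz(f,(xs.mean(),ys.mean()),0.004)[:2],4))
    im=f["pixels"][:,:,::-1]
    if n=="top": c=im[160:270,210:350]; 
    else: c=im[160:265,300:400]
    cv2.imwrite(f"pics/b_{n}.png",cv2.resize(c,None,fx=5,fy=5,interpolation=cv2.INTER_CUBIC))
E
```

```text
scene
bottle 0.74 [328.  192.5] 589 cent 326.6 194.7 bb 318 336 174 213 z4: [0.4935 0.0017]
bottle 0.65 [262.7 110.4] 297 cent 267.4 111.7 bb 260 274 97 126 z4: [ 0.3851 -0.4239]
coaster 0.79 [312.  114.7] 345 cent 313.0 116.5 bb 302 324 108 125 z4: [ 0.2793 -0.2848]
coaster 0.65 [269.8 184.7] 477 cent 269.1 186.0 bb 256 282 175 197 z4: [ 0.6043 -0.1542]
coaster 0.57 [201.4 213.5] 551 cent 203.2 210.6 bb 189 217 199 222 z4: [ 0.8138 -0.2255]
blue_cartridge 0.72 [268.8 111. ] 325 cent 267.2 111.3 bb 259 274 96 126 z4: [ 0.3842 -0.4259]
orange_cartridge 0.87 [288.1 123.6] 347 cent 288.5 123.7 bb 281 296 109 139 z4: [ 0.3699 -0.3211]
orange_cartridge 0.57 [280.9 139.1] 1140 cent 281.2 136.7 bb 253 307 116 157 z4: [ 0.432  -0.2908]
rack 0.86 [279.3 138.9] 1029 cent 280.3 136.7 bb 253 305 117 157 z4: [ 0.4344 -0.2932]
slot_plate 0.68 [361.4 202.8] 795 cent 358.7 202.3 bb 335 381 189 218 z4: [0.4411 0.0938]
stand 0.7 [361.  226.4] 2425 cent 357.3 222.1 bb 328 384 189 257 z4: [0.4982 0.1397]
jar 0.86 [342.9 161.1] 316 cent 341.8 161.4 bb 334 349 150 173 z4: [ 0.3586 -0.0598]
top
bottle 0.92
[... 643 characters left out ...]
[430.8 251.9] 444 cent 431.2 250.1 bb 419 443 239 261 z4: [ 0.4353 -0.2642]
orange_cartridge 0.66 [162.3 239.3] 3325 cent 160.6 235.9 bb 135 186 203 269 z4: [0.4629 0.4144]
rack 0.65 [441.8 252.9] 1586 cent 437.3 249.3 bb 401 484 231 267 z4: [ 0.4373 -0.2796]
slot_plate 0.92 [263.8 224.3] 1781 cent 263.6 214.5 bb 238 293 191 239 z4: [0.5198 0.1597]
slot_plate 0.72 [385.9 184.5] 902 cent 386.1 183.7 bb 369 403 167 200 z4: [ 0.6033 -0.1516]
stand 0.76 [265.6 213.7] 2826 cent 263.8 213.5 bb 238 293 182 245 z4: [0.5223 0.1593]
stand 0.61 [343.2 270.2] 383 cent 343.1 272.9 bb 332 354 263 283 z4: [ 0.3763 -0.0417]
jar 0.73 [342.3 272.6] 414 cent 343.1 272.8 bb 332 354 262 284 z4: [ 0.3766 -0.0419]
```

View pics/b_top.png

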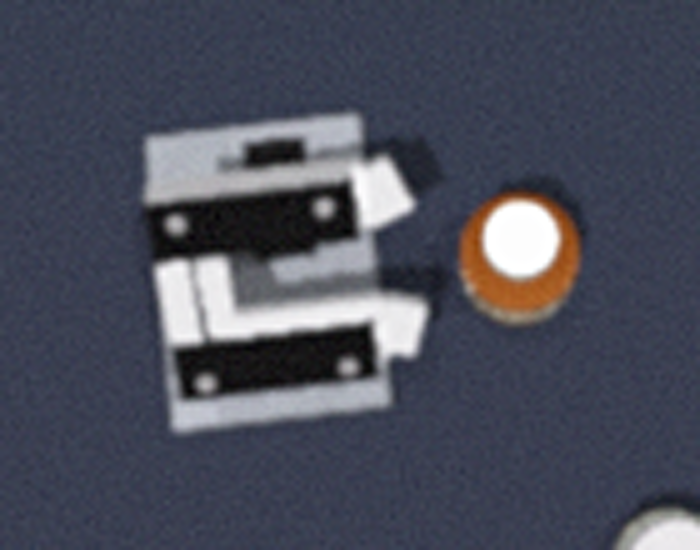

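View pics/b_scene.png

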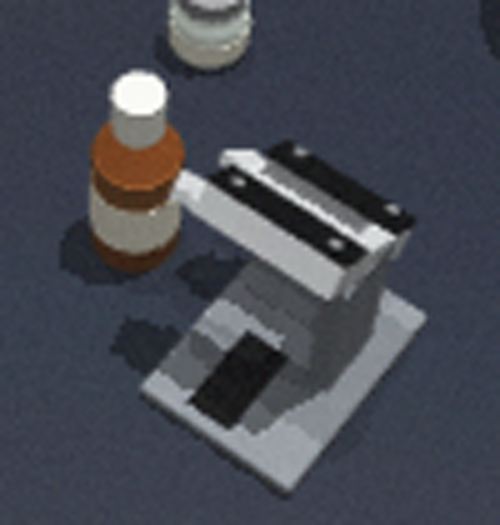

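```bash
cat >> h.py <<'E'
def plateT(x,y,yaw):
    a=np.radians(35);c,s=np.cos(yaw),np.sin(yaw);Rz=np.array([[c,-s,0],[s,c,0],[0,0,1]])
    R=Rz@np.array([[np.cos(a),0,-np.sin(a)],[0,1,0],[np.sin(a),0,np.cos(a)]])
    T=np.eye(4);T[:3,:3]=R;T[:3,3]=[x,y,.125];return T,Rz
E
python3 - <<'E'
from h import *
from scipy.optimize import least_squares
ft=cams.grab_frame("top");fs=cams.grab_frame("scene")
def pt(c): return np.array(c)/5.+[210,160]-0.4
def ps(c): return np.array(c)/5.+[300,160]-0.4
B=lambda x,y:("b",[x/1e3,y/1e3,.012]); P=lambda x,y,z:("p",[x/1e3,y/1e3,z/1e3])
obs=[(ft,pt((145,135)),B(90,65)),(ft,pt((362,113)),B(90,-45)),(ft,pt((392,405)),B(-60,-45)),(ft,pt((172,432)),B(-60,65)),
(ft,pt((157,260)),P(22,45,17)),(ft,pt((358,238)),P(22,-45,17)),(ft,pt((172,350)),P(-22,45,17)),(ft,pt((375,322)),P(-22,-45,17)),
(fs,ps((425,318)),B(-60,65)),(fs,ps((290,492)),B(90,65)),(fs,ps((140,390)),B(90,-45))]
def res(p,full=False):
    T,Rz=plateT(*p);r=[]
    for f,uv,(k,q) in obs:
        W=Rz@q+[p[0],p[1],0] if k=="b" else T[:3,:3]@q+T[:3,3]
        r.append(proj(f,W)-uv)
    return np.array(r) if full else np.ravel(r)
s=least_squares(res,[.51,.13,0],loss="soft_l1");p=s.x
print("seat",p[:2],"yaw",np.degrees(p[2]));print(np.round(res(p,True),1).tolist())
T,Rz=plateT(*p);print("mouth",T@[0,-.065,0,1],"lipfront",T@[0,-.045,.013,1])
for n,f in (("top",ft),("scene",fs)):
    for l in["slot_mouth","lip_front"]: pass
# bottle by cap top centre
print("cap top view z.152",onz(ft,(314,208),.152),"scene cap",onz(fs,(300+138/5.,160+90/5.),.152))
b=tri([ft,fs],[(314-.1,208-.1),(327.5,178)]);print("tri cap",b)
print("blue stub top? ")
for n,f,c in (("top",ft,(400,220,500,280)),("scene",fs,(245,90,315,165))):
    im=f["pixels"][c[1]:c[3],c[0]:c[2],::-1];cv2.imwrite(f"pics/c_{n}.png",cv2.resize(im,None,fx=7,fy=7,interpolation=cv2.INTER_CUBIC))
    ov=f["pixels"][:,:,::-1].copy()
    o0=(210,160) if n=="top" else (300,160)
    z=cv2.resize(ov[o0[1]:o0[1]+105,o0[0]:o0[0]+140],None,fx=5,fy=5,interpolation=cv2.INTER_CUBIC)
    for q,k in [((x,y,17),'p') for x in(-22,22) for y in(-45,45)]+[((0,-65,0),'m'),((0,-45,13),'m'),((0,0,0),'m')]:
        uv=proj(f,T[:3,:3]@(np.array(q)/1e3)+T[:3,3]);u=((uv-o0+.4)*5).astype(int)
        cv2.circle(z,tuple(int(v) for v in u),4,(0,0,255) if k=='p' else (0,255,0),1)
    cv2.imwrite(f"pics/d_{n}.png",z)
np.save("plate.npy",p)
E
```

```text
seat [0.50866788 0.14809592] yaw 7.418335498604219
[[-0.1, -0.3], [-0.1, -0.8], [0.3, -0.1], [0.1, -0.3], [-0.3, 0.4], [0.6, 0.1], [0.0, -0.5], [-0.4, 0.4], [1.4, -0.5], [0.2, 0.1], [-0.1, -0.6]]
mouth [0.51706023 0.08363997 0.125      1.        ] lipfront [0.50708388 0.10250984 0.13564898 1.        ]
cap top view z.152 [0.52196384 0.03399259 0.152     ] scene cap [0.52467543 0.0323128  0.152     ]
tri cap [0.5233212  0.03290054 0.15086924]
blue stub top?
```

View pics/c_top.png

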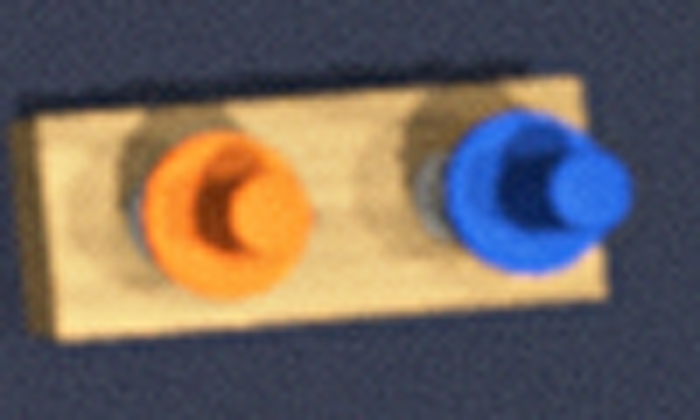

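View pics/c_scene.png

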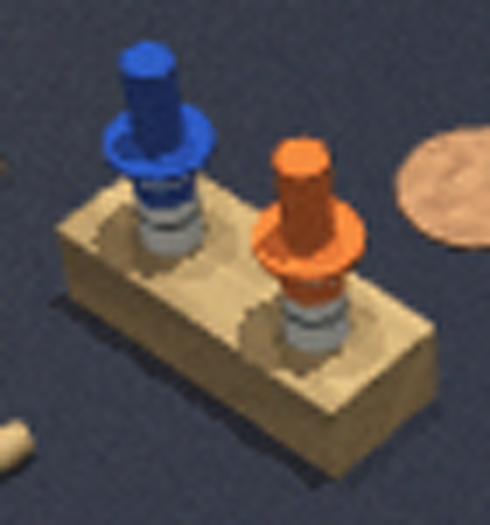

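View pics/d_top.png

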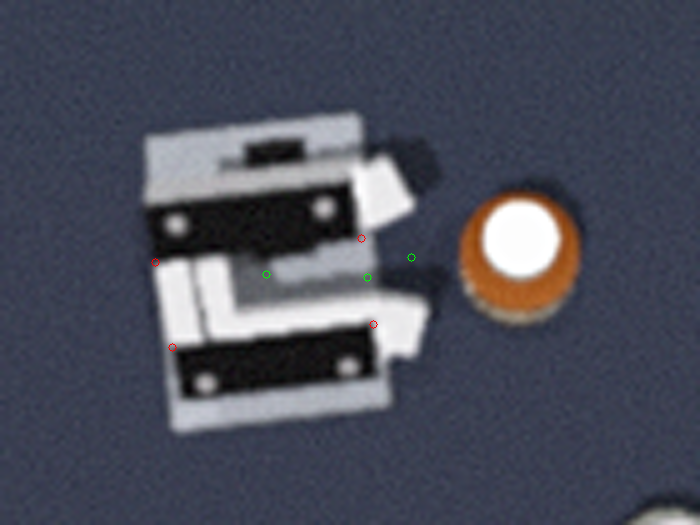

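View pics/d_scene.png

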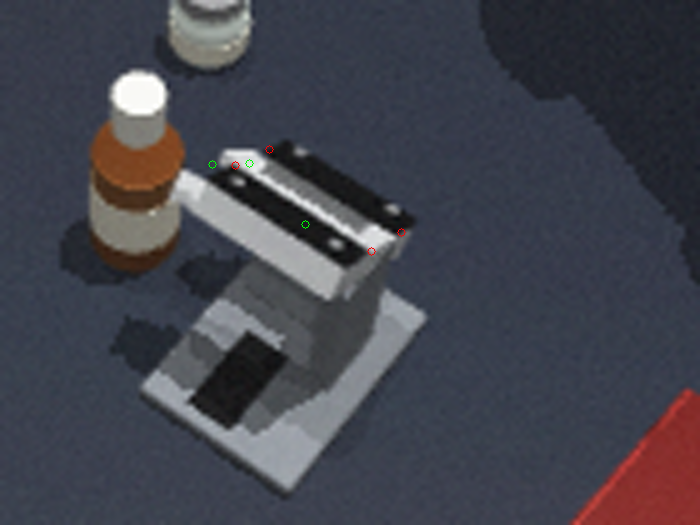

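Run:
```python
from h import *
ft=cams.grab_frame("top");fs=cams.grab_frame("scene")
c=lambda o,p:(o[0]+p[0]/7-.43,o[1]+p[1]/7-.43)
bt,bs=c((400,220),(593,192)),c((245,90),(149,58))
ot,os=c((400,220),(270,208)),c((245,90),(302,157))
print("blue",tri([ft,fs],[bt,bs]),onz(ft,bt,.161),onz(fs,bs,.161))
print("orange",tri([ft,fs],[ot,os]),onz(ft,ot,.161),onz(fs,os,.161))
print("flange blue top z.111",onz(ft,c((400,220),(528,192)),.111))
print("coaster mid",onz(ft,(386,184.3),.004),onz(fs,(269.3,186),.004))
s=status.sense();print(s["t"],s["eef_pos"],s["eef_rot"])
```

```text
blue [ 0.44147864 -0.33701505  0.16066639] [ 0.44096954 -0.33616605  0.161     ] [ 0.44202387 -0.33755273  0.161     ]
orange [ 0.43543013 -0.2353874   0.16303742] [ 0.43493487 -0.23527365  0.161     ] [ 0.4344791  -0.23791394  0.161     ]
flange blue top z.111 [ 0.44184462 -0.33497849  0.111     ]
coaster mid [ 0.60161155 -0.15129196  0.004     ] [ 0.60387175 -0.15362129  0.004     ]
1.25 [0.17859757 0.54659718 0.23133117] [-9.00025246e+01 -6.65707328e-03  7.19075865e+01]
```

```bash
cat >> h.py <<'E'
from scipy.spatial.transform import Rotation as Ro
def go(*targets):
    s=status.sense();R=Ro.from_euler("xyz",s["eef_rot"],degrees=True).as_matrix();p=s["eef_pos"];yaw=s["eef_rot"][2]
    print("t",round(s["t"],2),"p",np.round(p,4),"rot",np.round(s["eef_rot"],1),"F",np.round(s["force"],1),"w",round(s["gripper_width"],4))
    for x,y,z,w in targets:
        print(np.round(R.T@(np.array([x,y,z])-p)*1e3,1),"turn",round(-((w-yaw+180)%360-180),1))
E
python3 -c "
from h import *
go((.18,.547,.33,72),(.4,.2,.33,7.4),(.5235,.033,.25,7.4),(.5235,.033,.116,7.4))"
```

```text
t 1.25 p [0.1786 0.5466 0.2313] rot [-90.   -0.   71.9] F [-0.1  0.3  0.2] w 0.0855
[  0.8 -98.7  -1.2] turn -0.1
[-260.7  -98.7 -318.1] turn 64.5
[-381.1  -18.7 -487.3] turn 64.5
[-381.1  115.3 -487.3] turn 64.5
```

```bash
python3 -m handwheel '[[[60,0,-40,0,0],[60,0,-80,0,0],[55,-25,-99,-33,7],[55,-52,-99,-64,14],[55,-78,-99,-95,21],[55,-104,-99,-127,28],[55,-130,-99,-159,35],[55,-156,-99,-190,42],[55,-182,-99,-222,49],[55,-208,-99,-254,56],[55,-234,-99,-286,62],[55,-260,-99,-318,64.5]]]' 30; python3 -c "
from h import *
go((.5235,.033,.25,7.4),(.5235,.033,.116,7.4))"
```

```text
t: 2.25
eef_pos: [0.4007, 0.1989, 0.3307]
eef_rot: [-90.0, -0.1, 7.2]
force: [0.0, 0.8, -0.2]
gripper_width: 0.0549
t 2.25 p [0.4007 0.1989 0.3307] rot [-90.   -0.1   7.2] F [ 0.   0.8 -0.2] w 0.0549
[ 101.1   80.7 -179.9] turn -0.2
[ 100.9  214.7 -180. ] turn -0.2
```

```bash
python3 -m handwheel '[[[55,20,16,-36,0],[55,40,32,-72,0],[55,60,48,-108,0],[55,80,64,-144,0],[55,101,80,-180,0],[55,101,100,-180,0],[55,101,120,-180,0],[55,101,120,-180,0]]]'
python3 - <<'E'
from h import *
f=cams.grab_frame("wrist");cv2.imwrite("pics/e.png",f["pixels"][:,:,::-1])
for z in(.152,.118):print(proj(f,(.5235,.033,z)))
go((.5235,.033,.116,7.4))
E
```

```text
t: 2.92
eef_pos: [0.5212, 0.0319, 0.2064]
eef_rot: [-89.9, 0.5, 7.0]
force: [-0.3, 1.3, -1.0]
gripper_width: 0.055
[325.83177024 214.77666681]
[325.67981924 197.96401124]
t 2.97 p [0.522  0.0326 0.2086] rot [-89.9   0.3   7.1] F [-0.3  0.8  0.3] w 0.0552
[ 2.  92.6  0.1] turn -0.3
```

View pics/e.png

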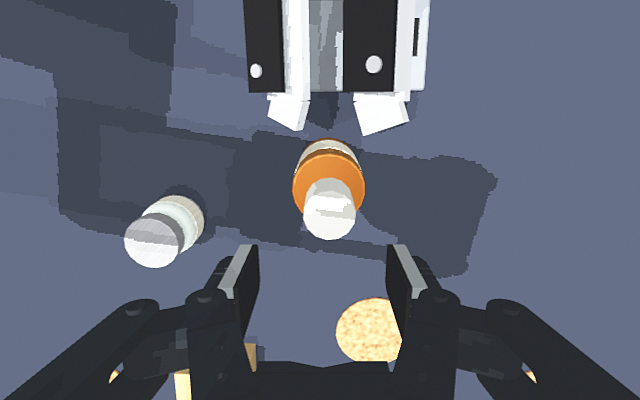

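```bash
python3 -m handwheel '[[[55,3,25,0,0],[55,3,50,0,0],[55,3,75,0,0],[55,3,93,0,0],[55,3,93,0,0],[25,3,93,0,0],[25,3,93,0,0],[25,3,93,0,0],[25,3,93,0,0],[25,3,93,0,0],[25,3,80,0,0],[25,3,60,0,0]]]' 35
python3 - <<'E'
from h import *
f=cams.grab_frame("wrist");cv2.imwrite("pics/f.png",f["pixels"][:,:,::-1])
go((.6025,-.152,.17,7.4),(.6025,-.152,.121,7.4))
E
```

```text
t: 3.97
eef_pos: [0.5231, 0.0331, 0.1478]
eef_rot: [-89.9, 0.5, 7.1]
force: [0.5, -0.6, -3.7]
gripper_width: 0.0311
t 4.02 p [0.5265 0.0329 0.1527] rot [-90.   -0.1   7.1] F [1.4 0.4 1.1] w 0.0311
[  52.6  -17.4 -192.9] turn -0.3
[  52.5   31.6 -192.9] turn -0.3
```

View pics/f.png

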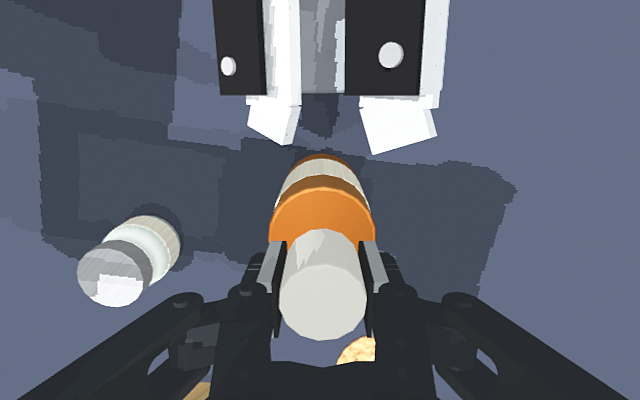

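```bash
python3 -m handwheel '[[[25,4,-10,-12,0],[25,12,-17,-40,0],[25,20,-17,-75,0],[25,30,-17,-110,0],[25,40,-17,-145,0],[25,47,-17,-172,0],[25,51,-17,-186,0],[25,52.5,-17,-193,0],[25,52.5,-17,-193,0],[25,52.5,-5,-193,0],[25,52.5,7,-193,0],[25,52.5,17,-193,0]]]'
python3 - <<'E'
from h import *
f=cams.grab_frame("wrist");cv2.imwrite("pics/g.png",f["pixels"][:,:,::-1])
go((.6025,-.152,.120,7.4))
E
```

```text
t: 5.02
eef_pos: [0.6014, -0.1499, 0.135]
eef_rot: [-89.9, 0.0, 7.2]
force: [-0.6, -0.5, -3.0]
gripper_width: 0.0312
t 5.07 p [ 0.6002 -0.1496  0.1327] rot [-89.8   0.2   7.2] F [-1.1  0.3 -3.9] w 0.031
[ 2.  12.7 -2.7] turn -0.2
```

View pics/g.png

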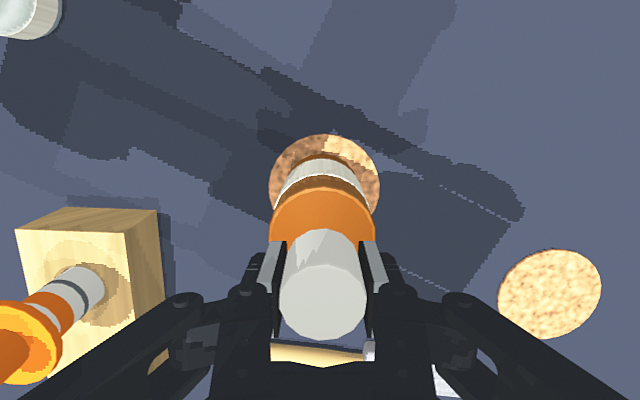

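```bash
python3 -m handwheel '[[[25,2,5,-2.5,0],[25,2,9,-2.5,0],[25,2,12,-2.5,0],[25,2,12.5,-2.5,0],[33,2,12.5,-2.5,0],[38,2,12.5,-2.5,0],[48,2,12.5,-2.5,0],[55,2,12,-2.5,0],[55,2,12,-2.5,0],[55,2,-10,-2.5,0],[55,2,-40,-2.5,0],[55,2,-80,-2.5,0]]]'
python3 - <<'E'
from h import *
f=cams.grab_frame("scene");cv2.imwrite("pics/h_s.png",f["pixels"][:,:,::-1])
g=cams.grab_frame("top");cv2.imwrite("pics/h_t.png",g["pixels"][:,:,::-1])
for z in(0,.004):print(proj(f,(.6025,-.152,z)))
go((.4415,-.336,.25,-82.6),(.4415,-.336,.128,-82.6))
E
```

```text
t: 6.07
eef_pos: [0.6011, -0.1515, 0.2108]
eef_rot: [-89.6, 0.5, 7.2]
force: [0.6, -0.1, 0.6]
gripper_width: 0.0551
[270.06576836 186.76017066]
[269.9406921  186.05111814]
t 6.17 p [ 0.6068 -0.1536  0.2198] rot [-90.1  -0.5   7.2] F [ 0.5 -0.2  0.6] w 0.0551
[-186.5  -31.4 -160.4] turn 89.8
[-187.6   90.6 -160.1] turn 89.8
```

View pics/h_s.png

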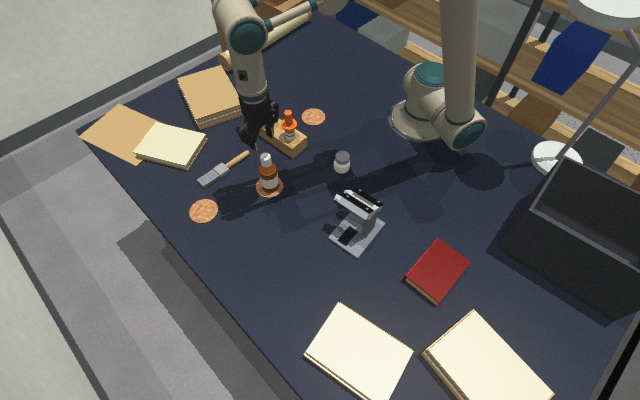

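View pics/h_t.png

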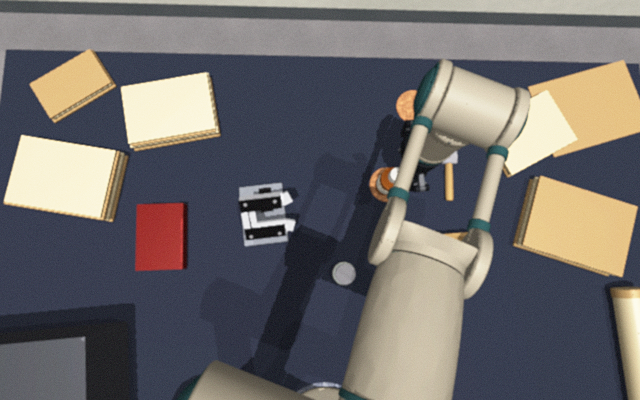

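```bash
python3 -m handwheel '[[[50,0,-15,0,0],[50,-17,-31,-15,7],[50,-35,-31,-30,14],[50,-52,-31,-45,21],[50,-69,-31,-60,28],[50,-86,-31,-75,35],[50,-104,-31,-90,42],[50,-121,-31,-105,49],[50,-138,-31,-120,56],[50,-155,-31,-135,63],[50,-172,-31,-150,70],[50,-187,-31,-160,77]]]'; python3 -c "
from h import *
go((.4415,-.336,.25,-82.6))"
```

```text
t: 7.17
eef_pos: [0.4401, -0.3372, 0.2493]
eef_rot: [-89.6, -0.3, -70.2]
force: [-0.4, 0.3, -0.5]
gripper_width: 0.0499
t 7.17 p [ 0.4401 -0.3372  0.2493] rot [-89.6  -0.3 -70.2] F [-0.4  0.3 -0.5] w 0.0499
[-0.6 -0.7  1.8] turn 12.4
```

```bash
python3 -m handwheel '[[[50,-0.6,0,1.8,7],[50,-0.6,10,1.8,12.4],[50,-0.6,30,1.8,12.4],[50,-0.6,40,1.8,12.4],[50,-0.6,40,1.8,12.4]]]'
python3 - <<'E'
from h import *
f=cams.grab_frame("wrist");cv2.imwrite("pics/i.png",f["pixels"][:,:,::-1])
print(proj(f,(.4415,-.336,.161)),proj(f,(.4415,-.336,.111)))
go((.4415,-.336,.128,-82.6))
E
```

```text
t: 7.58
eef_pos: [0.4406, -0.3349, 0.2066]
eef_rot: [-89.7, 0.1, -82.6]
force: [-1.0, 0.2, 0.9]
gripper_width: 0.0497
[322.97584018 222.73302336] [322.95046731 197.4116989 ]
t 7.63 p [ 0.4412 -0.3354  0.208 ] rot [-89.6  -0.  -82.6] F [-0.2  0.3  0.4] w 0.05
[ 0.5 80.  -0.3] turn 0.0
```

View pics/i.png

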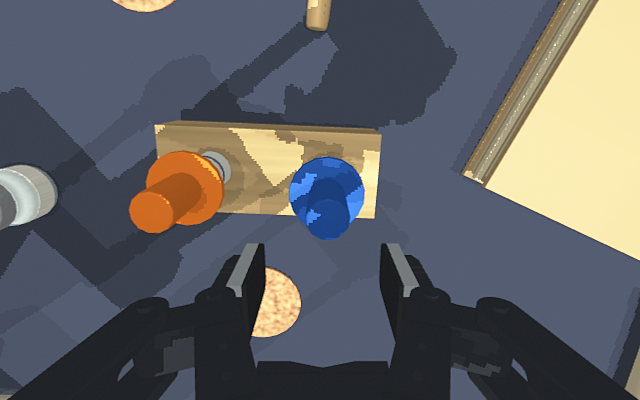

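```bash
python3 -m handwheel '[[[50,1.5,30,0.5,0],[50,2,60,0.5,0],[50,2,80,0.5,0],[50,2,80,0.5,0],[20,2,80,0.5,0],[20,2,80,0.5,0],[20,2,80,0.5,0],[20,2,80,0.5,0],[20,2,80,0.5,0]]]' 20
python3 - <<'E'
from h import *
f=cams.grab_frame("wrist");cv2.imwrite("pics/j.png",f["pixels"][:,:,::-1])
go((.4415,-.336,.161,-82.6))
E
```

```text
t: 8.38
eef_pos: [0.4435, -0.3382, 0.1298]
eef_rot: [-89.5, -0.2, -82.6]
force: [0.1, 1.3, 5.0]
gripper_width: 0.0255
t 8.43 p [ 0.4435 -0.3382  0.1298] rot [-89.5  -0.2 -82.6] F [0.  0.7 4.3] w 0.0251
[ -2.4 -31.2  -1.4] turn 0.0
```

View pics/j.png

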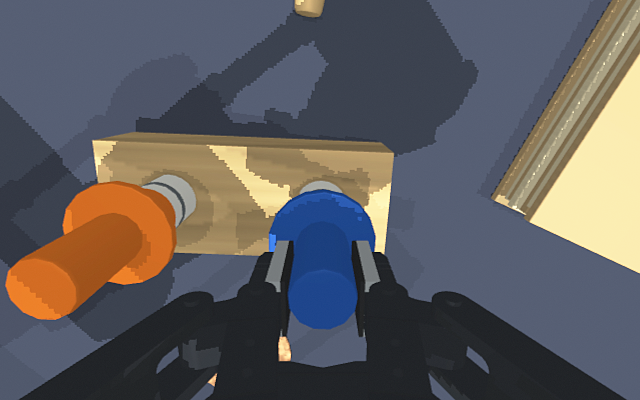

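```bash
python3 -m handwheel '[[[20,0,-10,0,0],[20,0,-20,0,0],[20,0,-29,0,0],[20,0,-33,0,0],[20,0,-33,0,0],[20,0,-33.5,-7,0],[20,0,-34,-13,0],[20,0,-34,-19,0],[20,0,-34,-24,0],[20,0,-34,-24,0]]]' 20
python3 - <<'E'
from h import *
f=cams.grab_frame("wrist");cv2.imwrite("pics/k.png",f["pixels"][:,:,::-1])
f=cams.grab_frame("scene");cv2.imwrite("pics/k_s.png",cv2.resize(f["pixels"][60:180,200:340,::-1],None,fx=5,fy=5,interpolation=cv2.INTER_CUBIC))
go((.4435-.0796,-.338,.148,-82.6))
E
```

```text
t: 9.27
eef_pos: [0.418, -0.3411, 0.1633]
eef_rot: [-89.5, -0.2, -82.6]
force: [0.6, 0.9, -0.3]
gripper_width: 0.0252
t 9.37 p [ 0.4186 -0.3411  0.1633] rot [-89.5  -0.2 -82.6] F [ 0.2  1.1 -0.8] w 0.0254
[-10.1  14.9 -54. ] turn -0.0
```

View pics/k.png

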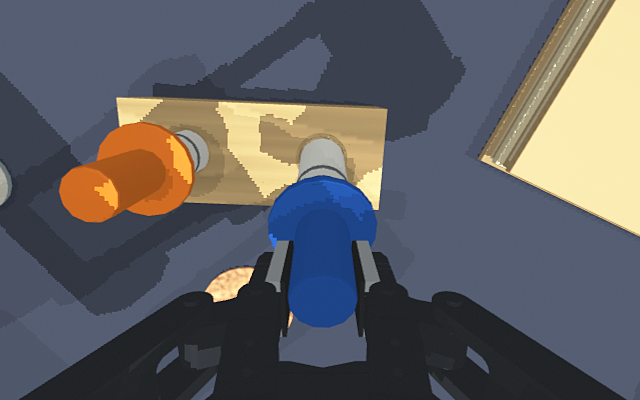

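View pics/k_s.png

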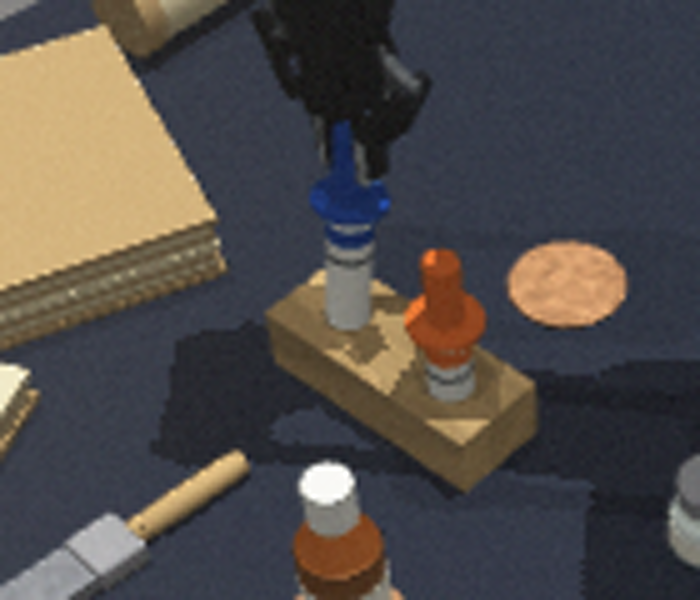

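```bash
python3 -m handwheel '[[[20,0,0.5,-6,0],[20,0,1.2,-11,0],[20,0,2.2,-17,0],[20,0,3.3,-22.5,0],[20,0,4.8,-28,0],[20,0,6.4,-34,0],[20,0,8.4,-39.5,0],[20,0,10.5,-45,0],[20,0,13,-50,0],[20,0,15.5,-55,0],[20,0,16,-56,0],[20,0,16,-56,0]]]' 20
python3 - <<'E'
from h import *
f=cams.grab_frame("wrist");cv2.imwrite("pics/l.png",f["pixels"][:,:,::-1])
f=cams.grab_frame("scene");cv2.imwrite("pics/l_s.png",cv2.resize(f["pixels"][60:180,200:340,::-1],None,fx=5,fy=5,interpolation=cv2.INTER_CUBIC))
go()
E
```

```text
t: 10.37
eef_pos: [0.3627, -0.3483, 0.1467]
eef_rot: [-89.6, -0.1, -82.7]
force: [1.0, 0.8, 0.8]
gripper_width: 0.0252
t 10.47 p [ 0.363  -0.3483  0.1469] rot [-89.6  -0.2 -82.6] F [-0.8  0.6  0.8] w 0.0253
```

View pics/l.png

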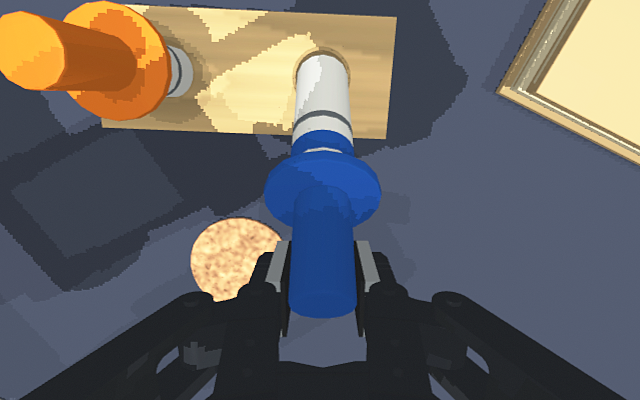

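View pics/l_s.png

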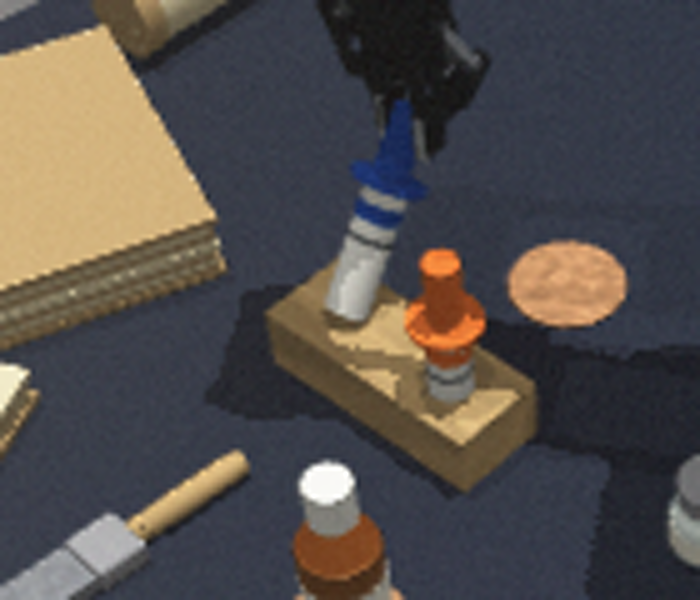

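```bash
python3 -m handwheel '[[[20,0,0,0,0],[20,0,0,0,0],[20,0,-6,0,0],[20,0,-16,0,0],[20,0,-32,0,0],[20,0,-52,0,0],[20,0,-75,0,0],[20,0,-100,0,0],[20,0,-110,0,0],[20,0,-110,0,0]]]' 45
python3 - <<'E'
from h import *
f=cams.grab_frame("wrist");cv2.imwrite("pics/m.png",f["pixels"][:,:,::-1])
s=status.sense()
R=Ro.from_euler("xyz",s["eef_rot"],degrees=True).as_matrix();g=s["eef_pos"]-R[:,1]*.019
for th in(25,30,35,40):
    a=-R[:,1]*np.cos(np.radians(th))-R[:,2]*np.sin(np.radians(th));b=g-a*.139
    print(th,"bottom",proj(f,b),"flangetop",proj(f,b+a*.101))
print(cams.cut_out("blue_cartridge","wrist")[0]["point"])
f=cams.grab_frame("scene");cv2.imwrite("pics/m_s.png",cv2.resize(f["pixels"][20:160,200:340,::-1],None,fx=4,fy=4,interpolation=cv2.INTER_CUBIC))
go()
E
```

```text
t: 11.3
eef_pos: [0.363, -0.3495, 0.26]
eef_rot: [-89.4, -0.5, -82.6]
force: [0.5, -0.1, -1.6]
gripper_width: 0.0246
25 bottom [319.06695628 112.24068608] flangetop [318.14286577 214.84783293]
30 bottom [318.98205134  96.27314989] flangetop [318.097262   210.07241964]
35 bottom [318.88380344  79.95018146] flangetop [318.04668459 205.62668902]
40 bottom [318.77039468  63.2033013 ] flangetop [317.99112009 201.54485331]
[324.4, 193.7]
t 11.45 p [ 0.3615 -0.3474  0.2556] rot [-89.6  -0.  -82.6] F [ 0.5  0.1 -1.5] w 0.0244
```

View pics/m.png

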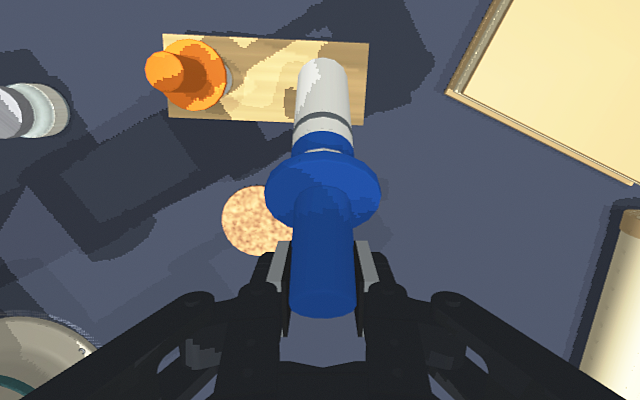

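View pics/m_s.png

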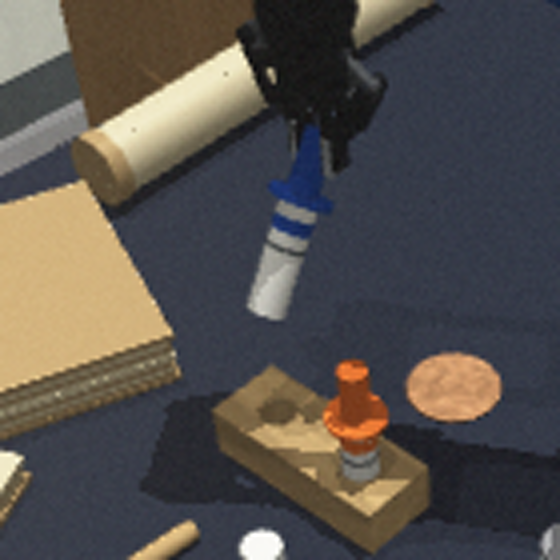

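```bash
cat >> h.py <<'E'
from scipy.optimize import minimize
def model(f,b,a,up=4):
    a=a/np.linalg.norm(a);e1=np.cross(a,[0,1,.3]);e1/=np.linalg.norm(e1);e2=np.cross(a,e1)
    m=np.zeros((400*up,640*up),np.uint8);t=np.linspace(0,2*np.pi,40)
    for r,z0,z1 in((.016,0,.095),(.027,.095,.101),(.013,.101,.151)):
        P=np.array([proj(f,b+a*z+r*(np.cos(k)*e1+np.sin(k)*e2)) for z in(z0,z1) for k in t])
        h=cv2.convexHull(((P+.5)*up).astype(np.float32).round().astype(np.int32));cv2.fillConvexPoly(m,h,1)
    return cv2.resize(m.astype(np.float32),(640,400),interpolation=cv2.INTER_AREA)
def fitcart(views,th0=35,d0=.139):
    # views: list of (frame,mask[,ignore]); params: theta, d, offset tool x,z (mm)
    s=status.sense();R=Ro.from_euler("xyz",s["eef_rot"],degrees=True).as_matrix();g=s["eef_pos"]-R[:,1]*env.pinch_z
    def pose(p):
        th=np.radians(p[0]);a=-R[:,1]*np.cos(th)-R[:,2]*np.sin(th);return g+R[:,0]*p[2]*1e-3+R[:,2]*p[3]*1e-3-a*p[1]*1e-3,a
    def cost(p):
        b,a=pose(p);c=0
        for f,m in views:
            mm=model(f,b,a);c+=1-np.minimum(mm,m).sum()/np.maximum(mm,m).sum()
        return c
    x0=np.array([th0,d0*1e3,1,0.]);r=minimize(cost,x0,method="Nelder-Mead",options=dict(initial_simplex=np.vstack([x0]+[x0+d for d in np.diag([4,5,2,3.])]),xatol=.05,fatol=1e-4,maxiter=200))
    b,a=pose(r.x);return r.x,r.fun,b,a
E
python3 - <<'E'
from h import *
V=[];
for n in("wrist","scene"):
    f=cams.grab_frame(n);r=cams.cut_out("blue_cartridge",n)
    for q in r[:2]:print(n,q["p"],q["point"])
    m=r[0]["region"].astype(np.float32);V.append((f,m))
    o=f["pixels"][:,:,::-1].copy();o[m>0]=(o[m>0]*.5+np.array([0,255,0])*.5).astype(np.uint8)
    cv2.imwrite(f"pics/n_{n}.png",o)
for v in(V[:1],V[1:],V):
    p,c,b,a=fitcart(v);print(np.round(p,1),round(c,3),np.round(b,4),"tilt",np.degrees(np.arccos(a[2])).round(1))
go()
E
```

```text
wrist 0.56 [323.8, 193.1]
scene 0.75 [272.3, 77.3]
[ 33.2 140.2   0.7   1.9] 0.023 [ 0.4404 -0.3381  0.1574] tilt 33.6
[ 31.4 138.9   2.    3.2] 0.172 [ 0.4375 -0.3398  0.156 ] tilt 31.7
[ 33.2 139.8   0.7   2.3] 0.202 [ 0.4406 -0.3381  0.1577] tilt 33.6
t 11.65 p [ 0.3617 -0.3476  0.2555] rot [-89.7  -0.  -82.6] F [ 0.5  0.2 -1.8] w 0.0251
```

View pics/n_wrist.png

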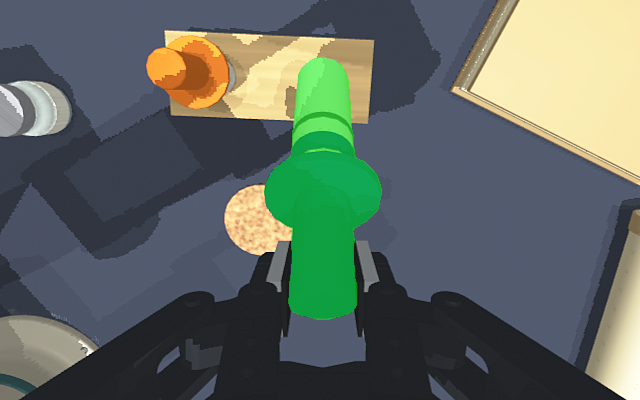

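```bash
cat >> h.py <<'E'
def tcp_for(px,py,n,th=33.5,d=45.,ox=.7,oz=2.):
    p=np.load("plate.npy");T,Rz=plateT(*p);F=T@[px/1e3,py/1e3,n/1e3,1];yaw=np.degrees(p[2])-90
    tx=-Rz[:,1];tz=Rz[:,0];t=np.radians(th);a=np.array([0,0,np.cos(t)])-tz*np.sin(t)
    g=F[:3]+a*d/1e3-tz*oz/1e3-tx*ox/1e3;g[2]-=env.pinch_z;return (*g,yaw)
E
python3 -c "
from h import *
print(tcp_for(0,-120,3.5))
g=tcp_for(0,-120,3.5);h=list(g);h[2]+=.1
go(h,g)"
```

```text
(np.float64(0.49546780925452305), np.float64(0.026070247540888995), np.float64(0.14669189414803405), np.float64(-82.58166450139578))
t 11.65 p [ 0.3617 -0.3476  0.2555] rot [-89.7  -0.  -82.6] F [ 0.5  0.2 -1.8] w 0.0251
[-353.4    9.8  180.6] turn -0.0
[-353.4  109.8  180. ] turn -0.0
```

```bash
python3 -m handwheel '[[[20,0,-20,0,0],[20,-15,-40,8,0],[20,-45,-40,23,0],[20,-83,-40,42,0],[20,-121,-40,62,0],[20,-159,-40,81,0],[20,-197,-40,101,0],[20,-235,-40,120,0],[20,-272,-40,139,0],[20,-305,-35,156,0],[20,-332,-25,170,0],[20,-348,-15,178,0]]]' ;python3 -m handwheel '[[[20,-3,12,1,0],[20,-3,20,1,0],[20,-3,20,1,0],[20,-3,20,1,0]]]'
python3 - <<'E'
from h import *
V=[]
for n in("wrist","scene"):
    f=cams.grab_frame(n);r=cams.cut_out("blue_cartridge",n)
    for q in r[:2]:print(n,q["p"],q["point"])
    m=r[0]["region"].astype(np.float32);V.append((f,m))
    o=f["pixels"][:,:,::-1].copy()
    cv2.imwrite(f"pics/o_{n}.png",o)
for v in(V[:1],):
    p,c,b,a=fitcart(v);print(np.round(p,1),round(c,3),np.round(b,4),"tilt",np.degrees(np.arccos(a[2])).round(1))
    T,_=plateT(*np.load("plate.npy"));print("F plate",np.round(np.linalg.inv(T)@np.r_[b+.095*a,1]*1e3,1))
g=tcp_for(0,-120,3.5);go(g)
E
```

```text
t: 12.65
eef_pos: [0.4942, 0.0241, 0.2707]
eef_rot: [-89.6, 0.1, -82.4]
force: [0.4, -0.2, -1.2]
gripper_width: 0.0249
t: 12.98
eef_pos: [0.4944, 0.0266, 0.2501]
eef_rot: [-89.7, 0.1, -82.5]
force: [-0.4, 0.3, -0.5]
gripper_width: 0.0246
wrist 0.85 [323.3, 194.4]Traceback (most recent call last):
  File "<stdin>", line 6, in <module>
IndexError: list index out of range
```

View pics/o_wrist.png

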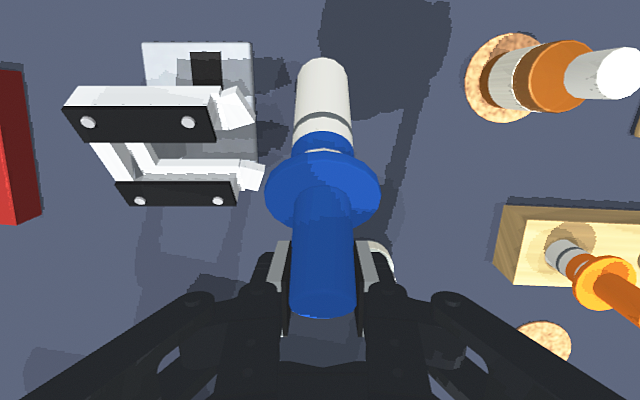

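```bash
python3 -m handwheel '[[[20,0,20,0.5,0],[20,0,50,1,0],[20,0,80,1,0],[20,0,98,1,0],[20,0,103,1,0],[20,0,103,1,0],[20,0,103,1,0]]]'
python3 - <<'E'
from h import *
f=cams.grab_frame("wrist");r=cams.cut_out("blue_cartridge","wrist")
cv2.imwrite(f"pics/p_w.png",f["pixels"][:,:,::-1])
T,_=plateT(*np.load("plate.npy"))
p,c,b,a=fitcart([(f,r[0]["region"].astype(np.float32))]);print(np.round(p,1),round(c,3),"tilt",np.degrees(np.arccos(a[2])).round(1))
print("F plate",np.round(np.linalg.inv(T)@np.r_[b+.095*a,1]*1e3,1))
for n in("scene","top"):
    f=cams.grab_frame(n);x0,y0=(270,130) if n=="scene" else (230,170)
    o=cv2.resize(f["pixels"][y0:y0+120,x0:x0+140,::-1],None,fx=5,fy=5,interpolation=cv2.INTER_CUBIC);cv2.imwrite(f"pics/p_{n}.png",o)
go(tcp_for(0,-120,3.5),tcp_for(0,-70,3.5),tcp_for(0,0,3.5))
E
```

```text
t: 13.77
eef_pos: [0.4981, 0.0263, 0.1497]
eef_rot: [-89.4, 0.0, -82.6]
force: [0.7, 0.4, 0.2]
gripper_width: 0.0241
[ 33.4 142.6   1.   -0.5] 0.017 tilt 34.1
F plate [   2.8 -120.4    3.6 1000. ]
t 13.97 p [0.4983 0.0265 0.1501] rot [-89.3   0.  -82.5] F [ 0.5 -0.2 -1.7] w 0.0246
[ 0.1  3.4 -2.9] turn 0.1
[-49.9   3.4  -2.8] turn 0.1
[-119.9    3.4   -2.8] turn 0.1
```

View pics/p_w.png

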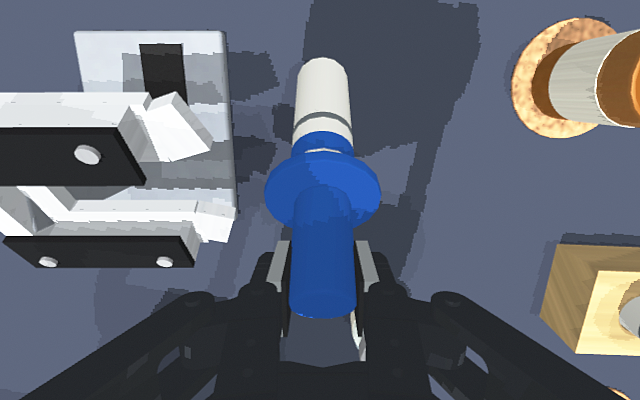

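View pics/p_scene.png

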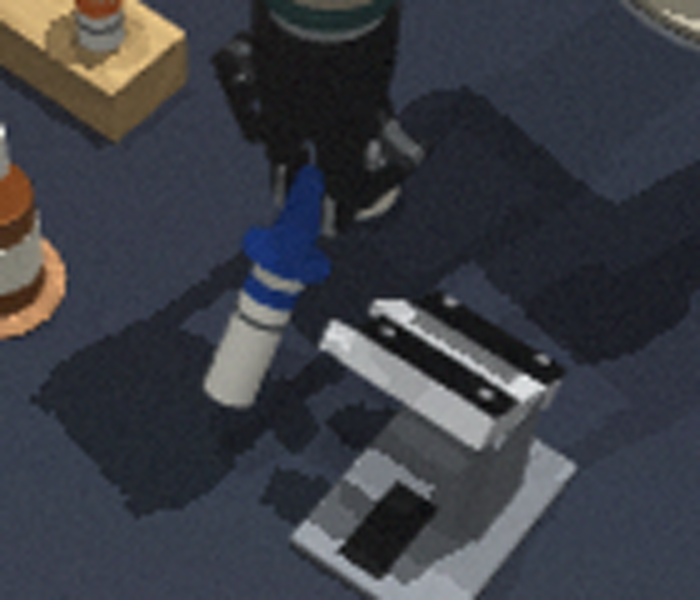

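View pics/p_top.png

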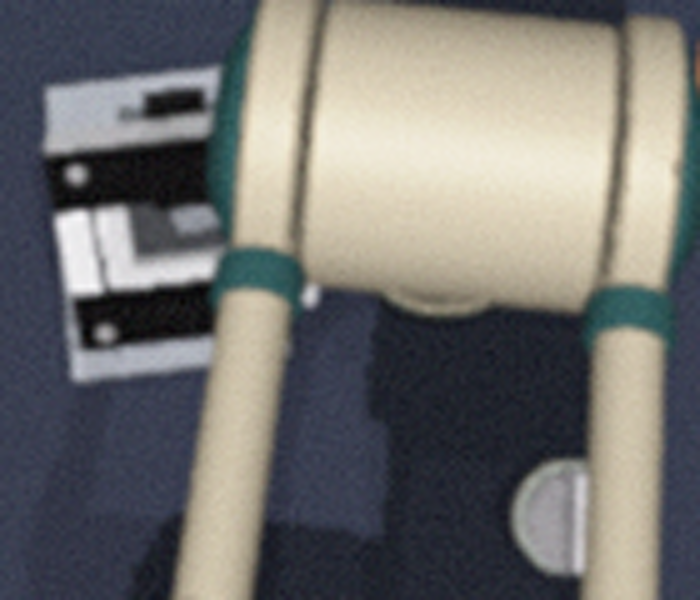

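Run:
```python
from h import *
f=cams.grab_frame("wrist");o=cv2.resize(f["pixels"][:,:400,::-1],None,fx=2,fy=2)
o=o[0:600]
T,_=plateT(*np.load("plate.npy"))
for x,y,n in [(22,-45,17),(-22,-45,17),(22,-45,13),(-22,-45,13),(50,-45,17),(-50,-45,17),(41,-45,17),(-41,-45,17),(31,-45,17),(-31,-45,17),(22,-20,17),(-22,-20,17),(22,0,17),(-22,0,17),(19,-40,0),(-19,-40,0),(-19,-50,0),(50,-65,0),(-50,-65,0)]:
    uv=proj(f,T[:3,:3]@(np.array([x,y,n])/1e3)+T[:3,3]);cv2.circle(o,tuple(int(v) for v in 2*uv+.5),3,(0,0,255) if n==17 else (0,180,0),1)
    if y==-45: print((x,y,n),np.round(uv,1))
cv2.imwrite("pics/q.png",o)
```

```text
(22, -45, 17) [140.7 186.8]
(-22, -45, 17) [175.  242.7]
(22, -45, 13) [143.8 179.6]
(-22, -45, 13) [177.1 236.1]
(50, -45, 17) [109.1 135.3]
(-50, -45, 17) [190.8 268.5]
(41, -45, 17) [120.4 153.7]
(-41, -45, 17) [186.1 260.8]
(31, -45, 17) [131.6 172. ]
(-31, -45, 17) [180.5 251.6]
```

View pics/q.png

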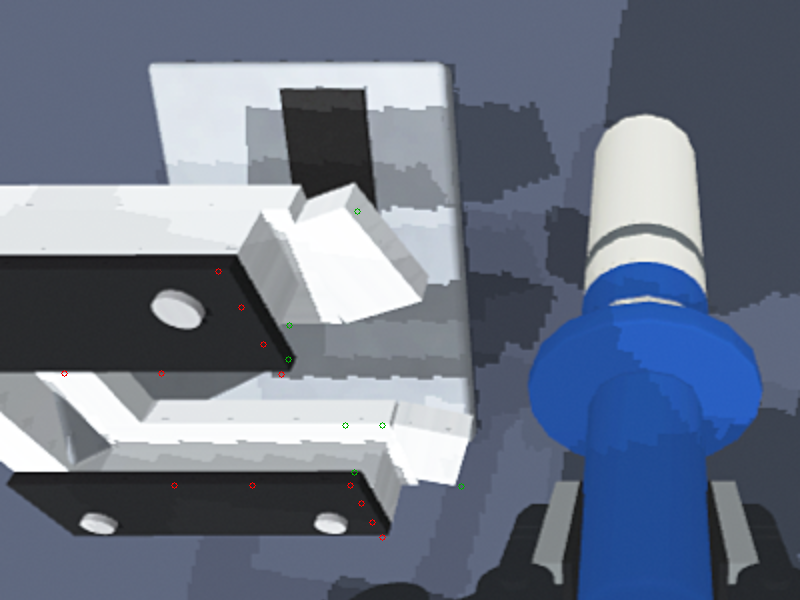

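```bash
python3 -m handwheel '[[[20,0,2,-2,0],[20,-5,2.5,-2.5,0],[20,-15,2.5,-2.5,0],[20,-25,2.5,-2.5,0],[20,-35,2.5,-2.5,0],[20,-42,2.5,-2.5,0],[20,-45,2.5,-2.5,0],[20,-45,2.5,-2.5,0]]]'
python3 - <<'E'
from h import *
f=cams.grab_frame("wrist");r=cams.cut_out("blue_cartridge","wrist")
cv2.imwrite(f"pics/r_w.png",f["pixels"][:,:,::-1])
T,_=plateT(*np.load("plate.npy"))
p,c,b,a=fitcart([(f,r[0]["region"].astype(np.float32))]);print(np.round(p,1),round(c,3),"tilt",np.degrees(np.arccos(a[2])).round(1))
print("F plate",np.round(np.linalg.inv(T)@np.r_[b+.095*a,1]*1e3,1))
f=cams.grab_frame("scene");x0,y0=(290,140)
o=cv2.resize(f["pixels"][y0:y0+100,x0:x0+120,::-1],None,fx=6,fy=6,interpolation=cv2.INTER_CUBIC);cv2.imwrite(f"pics/r_scene.png",o)
go(tcp_for(0,-70,3.5),tcp_for(0,0,3.5))
E
```

```text
t: 14.68
eef_pos: [0.4895, 0.072, 0.1473]
eef_rot: [-89.4, 0.0, -82.4]
force: [-1.0, -0.4, -1.3]
gripper_width: 0.0251
[ 33.6 141.5   0.    0.4] 0.061 tilt 34.2
F plate [-5.00e-01 -7.39e+01  3.50e+00  1.00e+03]
t 14.83 p [0.4898 0.0708 0.1473] rot [-89.4   0.  -82.5] F [ 0.5  0.2 -1. ] w 0.0249
[-4.9  0.6 -0.1] turn 0.1
[-74.9   0.6  -0. ] turn 0.1
```

View pics/r_w.png

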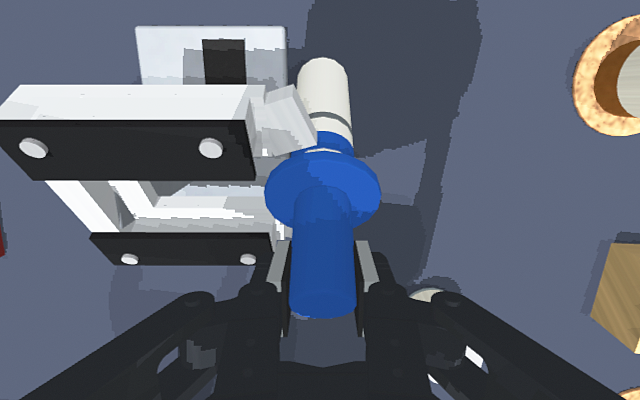

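View pics/r_scene.png

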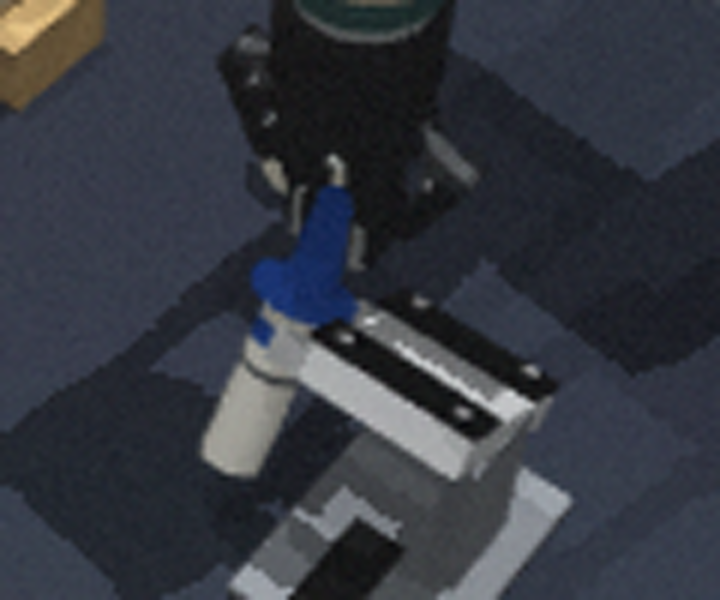

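```bash
python3 -m handwheel '[[[20,-5,0.3,0,0],[20,-12,0.3,0,0],[20,-19,0.3,0,0],[20,-26,0.3,0,0],[20,-31,0.3,0,0],[20,-34,0.3,0,0],[20,-34,0.3,0,0]]]'
python3 - <<'E'
from h import *
f=cams.grab_frame("wrist");cv2.imwrite(f"pics/s_w.png",f["pixels"][:,:,::-1])
f=cams.grab_frame("scene");x0,y0=(290,140)
o=cv2.resize(f["pixels"][y0:y0+100,x0:x0+120,::-1],None,fx=6,fy=6,interpolation=cv2.INTER_CUBIC);cv2.imwrite(f"pics/s_scene.png",o)
go(tcp_for(0,0,3.5))
E
```

```text
t: 15.42
eef_pos: [0.4852, 0.1054, 0.147]
eef_rot: [-89.4, 0.0, -82.4]
force: [-0.5, -0.7, -1.0]
gripper_width: 0.0246
t 15.52 p [0.4853 0.1047 0.147 ] rot [-89.4  -0.  -82.5] F [-1.5 -0.2 -1.5] w 0.0246
[-40.7   0.3  -0. ] turn 0.1
```

View pics/s_w.png

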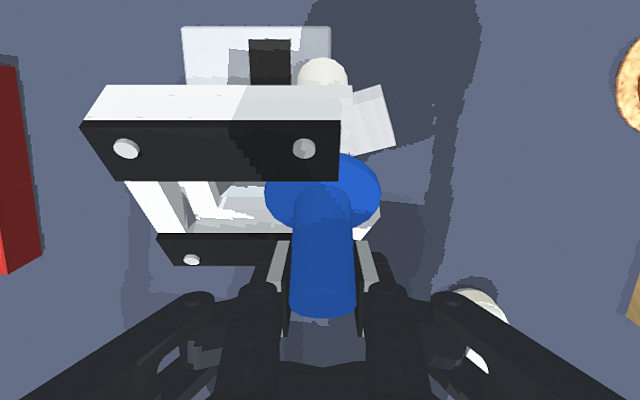

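View pics/s_scene.png

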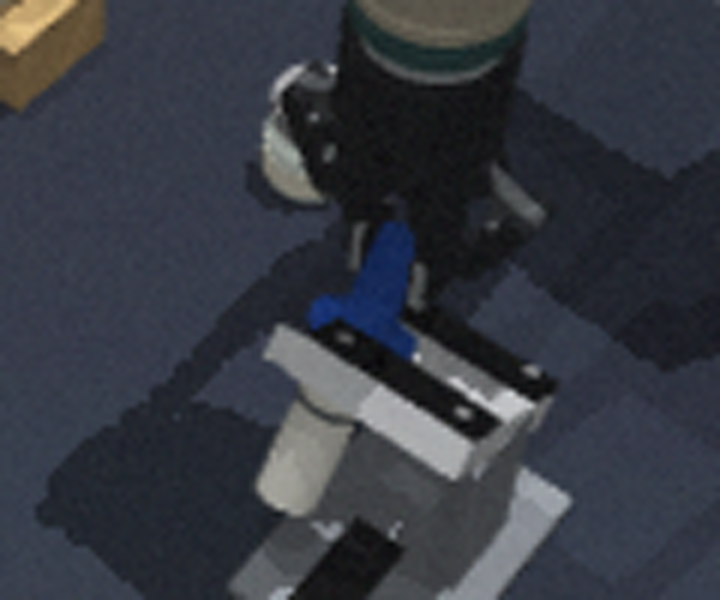

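```bash
python3 -m handwheel '[[[20,-5,0.3,0,0],[20,-12,0.3,0,0],[20,-19,0.3,0,0],[20,-26,0.3,0,0],[20,-32,0.3,0,0],[20,-36,0.3,0,0],[20,-36,0.3,0,0]]]'; python3 -m handwheel '[[[20,-2,0,0,0],[20,-3.5,0,0,0],[20,-4.5,0,0,0],[20,-4.5,0,0,0]]]'; python3 -c "
from h import *
go(tcp_for(0,0,3.5))"
```

```text
t: 16.1
eef_pos: [0.4804, 0.1414, 0.1467]
eef_rot: [-89.4, 0.0, -82.4]
force: [0.5, -0.6, -1.5]
gripper_width: 0.0246
t: 16.43
eef_pos: [0.48, 0.1445, 0.1468]
eef_rot: [-89.4, -0.2, -82.4]
force: [0.4, -5.6, -0.4]
gripper_width: 0.0245
t 16.43 p [0.48   0.1445 0.1468] rot [-89.4  -0.2 -82.4] F [ 0.4 -5.6 -0.4] w 0.0245
[-0.5  0.1  0.1] turn 0.2
```

```bash
python3 -m handwheel '[[[20,0,1,0.6,0],[20,0,2,1.2,0],[20,0,3,1.8,0],[20,0,3,1.8,0]]]'
python3 - <<'E'
from h import *
f=cams.grab_frame("wrist");cv2.imwrite(f"pics/t_w.png",f["pixels"][:,:,::-1])
f=cams.grab_frame("scene");x0,y0=(290,140)
o=cv2.resize(f["pixels"][y0:y0+100,x0:x0+120,::-1],None,fx=6,fy=6,interpolation=cv2.INTER_CUBIC);cv2.imwrite(f"pics/t_scene.png",o)
go()
E
```

```text
t: 16.77
eef_pos: [0.4818, 0.1446, 0.1435]
eef_rot: [-89.4, -0.2, -82.4]
force: [0.6, -2.5, -0.9]
gripper_width: 0.025
t 16.87 p [0.4819 0.1446 0.1436] rot [-89.4  -0.2 -82.4] F [ 0.2 -2.7 -0.8] w 0.0249
```

View pics/t_w.png

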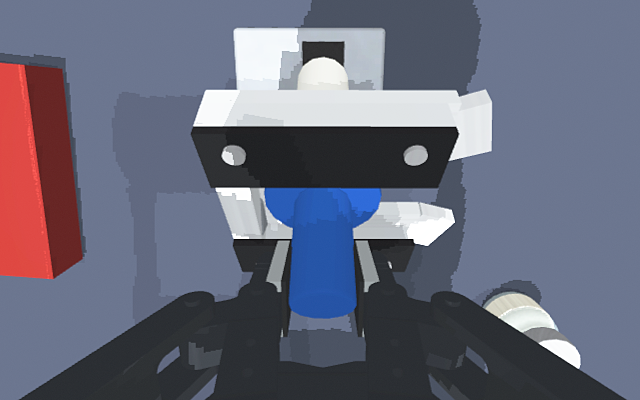

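View pics/t_scene.png

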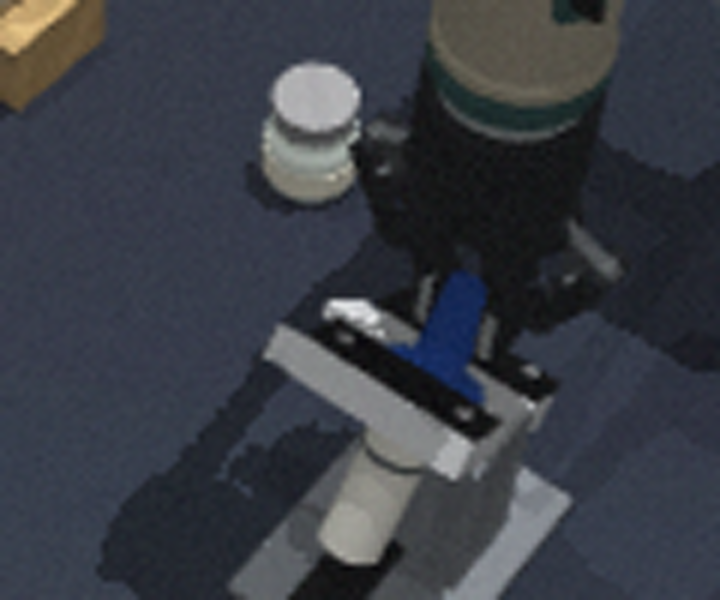

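```bash
python3 -m handwheel '[[[20,0,0.8,0.5,0],[20,0,1.5,0.9,0],[20,0,1.5,0.9,0],[28,0,1.5,0.9,0],[31,0,1.5,0.9,0],[36,0,1.5,0.9,0],[44,0,1.5,0.9,0],[48,0,1.5,0.9,0],[48,0,-5,0.9,0],[48,0,-30,0.9,0],[48,0,-70,0.9,0],[48,0,-110,0.9,0]]]'
python3 - <<'E'
from h import *
f=cams.grab_frame("wrist");cv2.imwrite(f"pics/u_w.png",f["pixels"][:,:,::-1])
f=cams.grab_frame("scene");x0,y0=(290,140)
o=cv2.resize(f["pixels"][y0:y0+100,x0:x0+120,::-1],None,fx=6,fy=6,interpolation=cv2.INTER_CUBIC);cv2.imwrite(f"pics/u_scene.png",o)
go()
E
```

```text
t: 17.87
eef_pos: [0.4806, 0.1448, 0.2543]
eef_rot: [-89.6, -0.2, -82.4]
force: [2.0, 0.4, -0.4]
gripper_width: 0.048
t 17.97 p [0.4857 0.1457 0.2609] rot [-88.6  -0.1 -82.4] F [ 0.3  0.1 -0.1] w 0.0479
```

View pics/u_w.png

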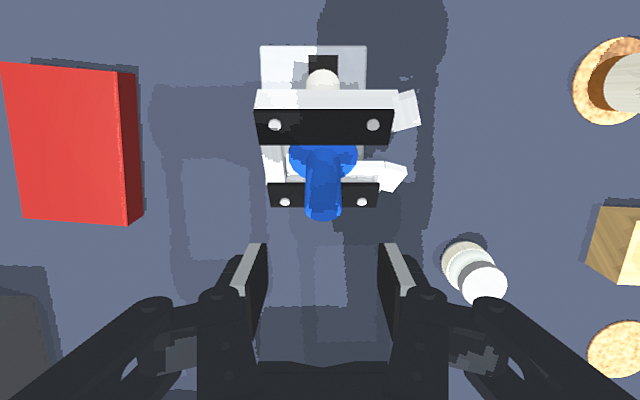

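View pics/u_scene.png

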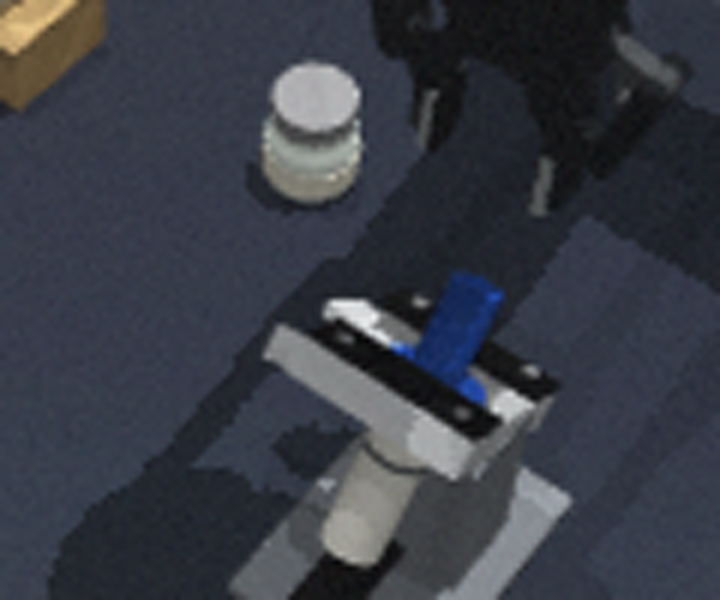

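```bash
python3 -m handwheel '[[[48,0,-30,0,0],[48,-25,-60,-15,0],[48,-60,-60,-35,0],[48,-98,-60,-50,0],[48,-136,-60,-65,0],[48,-174,-60,-80,0],[48,-212,-60,-95,0],[48,-250,-60,-110,0],[48,-270,-60,-120,0],[48,-270,-60,-120,0]]]'
python3 - <<'E'
from h import *
fr={}
for n in("top","scene"):
    f=cams.grab_frame(n);fr[n]=f;cv2.imwrite(f"pics/v_{n}.png",f["pixels"][:,:,::-1])
x0,y0=230,160;cv2.imwrite("pics/w_top.png",cv2.resize(fr["top"]["pixels"][y0:y0+100,x0:x0+120,::-1],None,fx=6,fy=6,interpolation=cv2.INTER_CUBIC))
x0,y0=300,150;cv2.imwrite("pics/w_scene.png",cv2.resize(fr["scene"]["pixels"][y0:y0+100,x0:x0+120,::-1],None,fx=6,fy=6,interpolation=cv2.INTER_CUBIC))
x0,y0=350,140;cv2.imwrite("pics/x_top.png",cv2.resize(fr["top"]["pixels"][y0:y0+100,x0:x0+120,::-1],None,fx=6,fy=6,interpolation=cv2.INTER_CUBIC))
T,_=plateT(*np.load("plate.npy"))
for n in fr:
  for y in(-5,0):print(n,y,"pred stubtop",proj(fr[n],T[:3,:3]@np.array([-.002,y/1e3,.056])+T[:3,3]),"bottom",proj(fr[n],T[:3,:3]@np.array([-.002,y/1e3,-.095])+T[:3,3]))
go()
E
```

```text
t: 18.8
eef_pos: [0.3265, 0.401, 0.3167]
eef_rot: [-88.7, 0.0, -82.1]
force: [-0.2, -0.6, -0.4]
gripper_width: 0.0476
top -5 pred stubtop [264.6709094  227.95835301] bottom [266.31005219 195.82525798]
top 0 pred stubtop [262.33079777 228.23269688] bottom [264.2669415  196.05855987]
scene -5 pred stubtop [367.88254523 186.49073542] bottom [346.4182904  230.22290479]
scene 0 pred stubtop [369.40137687 187.41507014] bottom [347.8144674  231.16197581]
t 18.9 p [0.3289 0.3977 0.3168] rot [-88.6  -0.2 -82.2] F [ 0.5 -0.   0.2] w 0.0477
```

View pics/w_top.png

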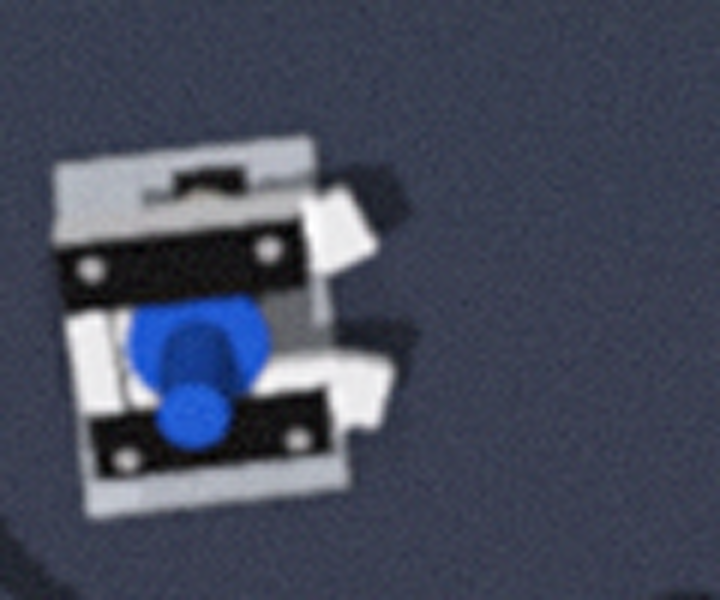

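View pics/w_scene.png

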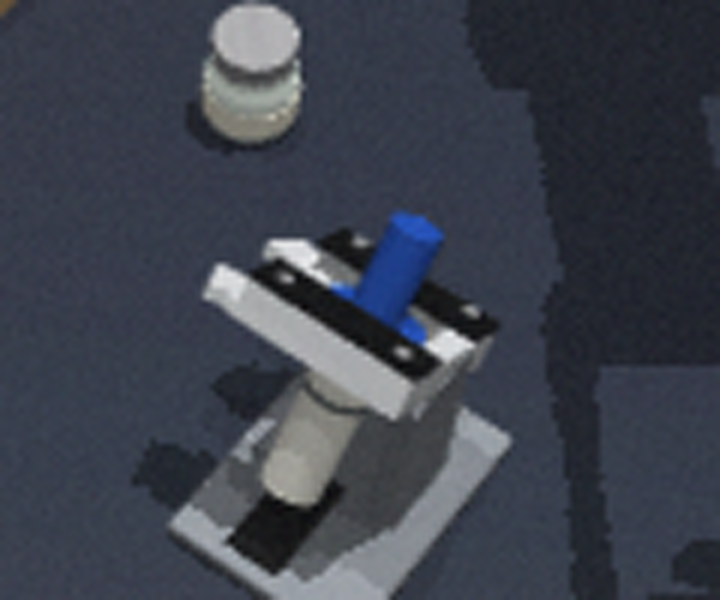

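View pics/x_top.png

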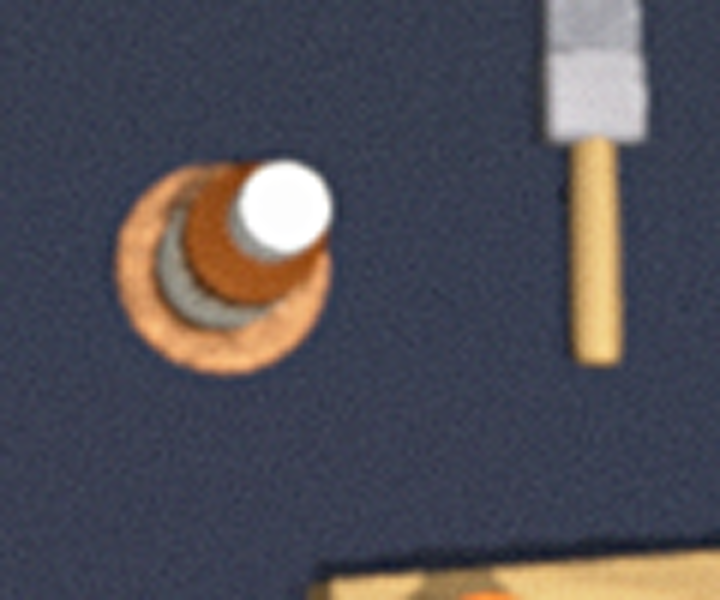

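View pics/v_scene.png

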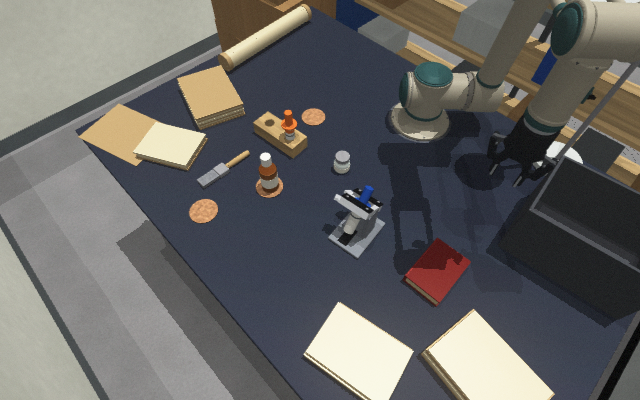

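```bash
python3 - <<'E'
from h import *
ft=cams.grab_frame("top");fs=cams.grab_frame("scene")
print("bottle cap top",onz(ft,(397.1,174.1),.156),"coaster",onz(ft,(350+224/6-.4,140+268/6-.4),.004))
st,ss=(262.1,229.1),(368.8,187.6);T,_=plateT(*np.load("plate.npy"))
print("stub top in plate mm",np.linalg.inv(T)@np.r_[tri([ft,fs],[st,ss]),1]*1e3)
E
python3 -c "
from station import env
print(env.finish_job())"
```

```text
bottle cap top [ 0.59964068 -0.14935791  0.156     ] coaster [ 0.60173419 -0.15369951  0.004     ]
stub top in plate mm [-4.11382086e+00 -4.04114033e-01  5.45004172e+01  1.00000000e+03]
the job is handed in; nothing more can be done
None
```

The job is done and handed in at about 19 s of the 58 s limit. The hand-in gave no verdict, so the results below come from my own camera checks.

- **Bottle:** I lifted it by the cap and set it on the leftmost coaster. The last top picture puts it upright, about 5 mm from the coaster's centre.
- **Blue cartridge:** The tool can only point straight down. I therefore held the stub with the jaws along the slot direction and levered the barrel against the rim of its rack hole until it leaned about 34°. I then slid it under the lips until the barrel touched the slot's end (about 5.6 N), let go and backed away.
- **Home check:** Combining the top and scene pictures puts the stub's top at about (-4, -0.4, 54.5) mm in the plate frame. The nominal value is (0, 0, 56), so it is home along the slot. The -4 mm across would fit the barrel resting on the lower slot wall, plus about 2 mm of camera error. I did not measure the flange point separately after letting go.
- **Other things:** The orange cartridge, jar, book and brush look unmoved in the last scene picture. The robot touches nothing.
- **Disagreements:** The wrist camera read about 3–5 pixels to one side of the other two cameras. The scene camera's fit of the cartridge's lean was about 2° lower than the wrist camera's, and I used the wrist value.

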